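Unclip the whip antenna and secure it in the carry tray with a light grip

TASK

Pack the whip antenna for the sledge: unclip it from the chrome spring clip, lay it in the two blue rubber-lined saddles of the black carry tray, thin whip in the fork, and swing the orange keeper over it until fully closed. Its base is thin-walled fibreglass: squeeze it with no more than about 20 N, set it down softly without dropping or pressing it, and leave everything else on the shelf where it is.

Things in the scene. Friction and masses are not known exactly. Their poses are not given: they have to be found in the camera images.
- antenna: Grey whip antenna, 200 mm long, 140 g, lying level. Base: fibreglass cylinder 30 mm thick from x = -75 to +55 mm, tapering to x = +75; then a black whip 8 mm thick to x = +125. Origin on the axis, midway along the base; x along the axis to the whip tip, z up at the start, 40 mm above the shelf. Grip it across its middle (y): 90 mm is free between the jaws. Squeeze limit 20 N
- whip_tip (a point): Tip of the antenna's thin black whip, on its axis 125 mm from its origin
- clip: Twin chrome spring clip fixed to the shelf: teak batten 185 x 46 mm, chrome strip (top 15 mm up), two pairs of sprung jaws 14 mm wide at x = -52 and +52 mm, 60 mm high, 42 mm over the lips, holding the antenna base to just above its middle. Pulled straight up it comes out with about 7 to 11 N (a grip under some 9 N may slip), free after 25 mm. Origin underside centre; x along the antenna, z up
- tray: Black open carry tray fixed to the shelf: x from -95 to +140 mm, 116 mm wide (y), walls 30 mm high, floor 5 mm. Origin on the shelf under the midpoint of the two saddles, z up. Blue-lined V saddles 14 mm wide, 36 mm across the mouth, at x = -58 and +58. At x = -58 stand the keeper's hinge post (y = +24, 60 mm high) and rest post (y = -24.5, 63 mm high), 40 mm apart inside
- seat (a point): Where the antenna's origin belongs when it lies in both saddles: 46 mm above the tray's origin. Its axis lies along tray x, its whip towards +x, the fork end
- fork (a point): Middle of the whip's fork, at x = +108, z = 46 mm in the tray's frame: two prongs 54 mm high, 26 mm apart inside (along y), joined by a web 32 mm high. The whip lies between them without touching
- keeper (a joint): Angle of the orange keeper, rad: 0 = fully closed, level over the antenna base at the saddle x = -58 mm; 1.57 = upright; 2.4 to 2.8 at the start, leaning out to tray +y (limit 2.9). Stiff hinge (0.03 N m): it stays where it is left. A flat bar 20 mm wide (along tray x), 6 mm thick, reaching 68 mm from the hinge axis; closed, its underside is 3 mm above the antenna
- keeper_tab (a point): Point in the middle of the keeper's free end (its tab), 60 mm from the hinge axis. The bar can be pinched here by its two 20 mm wide sides, fingers closing along tray x, from above; closed, the tab reaches past the rest post
- keeper_hinge (a point): Middle of the keeper's hinge axis, at (-58, +24, 67) mm in the tray's frame; the axis runs along tray x. Closed, the tab lies 60 mm from here towards tray -y
- battery_tube: Bystander: green anodized battery tube, 34 mm in diameter, 140 mm long, lying along its x; origin underside centre
- tent_peg: Bystander: steel T-section tent peg, 174 mm long, 17 mm high, lying along its x; origin underside centre
- foot_cap: Bystander: worn black rubber foot cap, 48 mm in diameter, 45 mm high, standing; origin underside centre
- mug: Bystander: red mug, 76 mm in diameter, 80 mm high, handle to its +y; origin underside centre
There are look-alikes about, which are no part of the job. Leave any red or yellow look-alike of the antenna alone.

How it is judged:
By the outcome, as a careful person would: the job done as asked, in the order asked, and still so for the second after the job is handed in, with the robot touching nothing.
It also fails if it takes over 72 s, if anything falls off the work surface, if the arm or the gripper's body presses on something with over 40 N, if the wrist force passes 120 N, or if a joint passes its speed limit or range.

ROBOT

A 7-joint arm with a two-finger parallel gripper is mounted at the origin on the work surface. World frame = base frame: x ahead of the robot, y to its left, z up, the work surface at z = 0. Lengths are in m, angles in rad, forces in N, time in s.
With the tool pointing down it reaches from about 0.425 to 0.875 m from the base axis. Payload 4.7 kg.
Tool frame: the origin (TCP) lies at the very end of the fingers, on their centre line; the grasp point (between the pads) lies 19 mm behind it; z points along the fingers, y is the line along which they close (so a half turn about z gives the same grasp; the last joint's range is limited). The gripper opens to 85 mm and grips with 20 to 120 N. Pads are 22 mm wide; open, the fingers measure 114 mm over their backs; the gripper's body (76 mm by 85 mm) begins 54 mm behind the grasp point. The pads swing forward as they close: fully open they stand 13 mm farther back than shut.
Start: joints at [1.182, 0.321, -0.07, 1.45, 0.023, 1.371, -0.057], TCP at [0.255, -0.598, 0.231] pointing down, gripper open.
Joint ranges: [-2.86, 2.86], [-0.3, 2.09], [-1.38, 1.24], [0.06, 2.45], [-1.56, 4.7], [0.09, 2.05], [-2.69, 2.69]. Speed limits (rad/s): [2.57, 2.57, 3.14, 3.14, 3.14, 3.14, 3.14].

INTERFACE

Orientations are given as [roll, pitch, yaw] about the fixed x, y, z axes, in that order (R = Rz(yaw) Ry(pitch) Rx(roll)).
In Python, from plant import observe, snapshot, get_calibration, ticket gives the robot as it stands.
- The arm moves only by the shell command python3 -m creep 'ROWS' [OPENING] [FORCE]. ROWS is JSON, a list of rows, each a list of 6 numbers: the shift along the tool's x, y, z in units of 0.3 m (1.0 is 0.3 m), then the turn, a rotation vector about the tool's x, y, z in units of 45 degrees (1.0 is 45 degrees). A call has 1 to 10 rows; each row is the pose to reach, as a shift and turn from the pose commanded when the call began, along the tool's axes at that moment; what a row does not reach only later rows make up. A row lasts 1/8 s, in which the tool goes at most 62.5 mm and 10.7 degrees, less where a joint would pass 70% of its speed; a pose out of reach is approached as far as the arm can. A call with a number of a shift or a turn outside -1 to 1 is refused whole. A call with a gripper value outside its range is refused whole. OPENING is the opening, from 0 (shut) to 1 (fully open), set as the call begins (- or left out, the last holds). The fingers move at their own pace and stop on an object; FORCE is the grip in N (left out, the last holds). Time passes only in rows, so rows that repeat a pose let the fingers close. It gives the time, the measured TCP pose, the force, the opening and the grip force at its end, in the units of the state.
- observe(): the state, without advancing time (a new reading comes with each control period).
- snapshot(name): name is "scene" or "side" or "wrist"; returns (picture, depth): 420x560x3 uint8, red, green, blue; 420x560 float32, m along the optical axis (not along the pixel's ray), 0 where there is no reading.
- get_calibration(name): a dict with "fx", "fy", "cx", "cy" (pixels), "dist_coeffs" ([k1, k2, p1, p2, k3] as OpenCV has them; the pictures are not rectified), "world_from_camera" (4x4, takes a point from camera to world coordinates); the wrist camera has in their place "T_tool_cam" (4x4, takes a point from camera to tool coordinates, whose origin is the TCP and whose axes are the flange's). Camera axes: x right, y down, z forward; pixel columns grow to the right and rows downward; lengths in m; the calibration is good to about 2 mm. A picture is of the moment at which its call begins: read the wrist's pose just before it. get_calibration takes no time and is no camera call.
- ticket.finish_job(): hands the job in; it is judged then, once.
The state is a dict: "t": time; "joints": joint angles; "qd": joint speeds; "tau": joint torques, N m; "tcp_pos": TCP position; "orientation": TCP orientation; "contact_force": force on the tool from outside, world axes, zero at the start; "moment": the same for the moment, N m; "finger_gap": finger opening in m; "finger_force": force on a finger pad.
Only numpy, scipy, OpenCV 4.12 (cv2) and the standard library are available. Lean on these libraries where they do the work, as an engineer would, in place of code of your own. Each camera call takes 0.05 s, during which the arm holds its last target. There are 200 camera calls.

## Working session

There is one attempt and no reset: what is moved stays moved. The work goes in short steps, Python scripts to look and compute and a shell command to move; the robot and the scene stay as the last step left them, time stands still between calls to the robot, and variables do not carry over. Pictures are saved under pics/ and viewed, at most 10 in all, crops included, and the job is handed in when it is done.

```bash
ls; mkdir -p pics
python3 - <<'E'
from plant import observe, snapshot, get_calibration
import cv2,numpy as np
print(observe())
for n in ["scene","side"]:
    p,d=snapshot(n); np.savez(f"{n}0.npz",p=p,d=d); cv2.imwrite(f"pics/{n}0.png",p[:,:,::-1]); print(n,get_calibration(n))
print(get_calibration("wrist"))
E
```

```text
pics
{'t': 0.0, 'joints': array([ 1.18209558,  0.32183596, -0.07008289,  1.45165614,  0.02258074,
        1.37081981, -0.05690927]), 'qd': array([-0.00179651,  0.00087225, -0.00023913, -0.00117953, -0.00047588,
        0.00025402,  0.00124123]), 'tau': array([ 1.06717371e-04, -4.93581712e+01, -3.82242836e-01, -3.14334226e+01,
        1.29755441e-02,  1.13235146e-02, -2.42033371e-05]), 'tcp_pos': array([ 0.25454639, -0.59750045,  0.23022454]), 'orientation': array([-3.13966186e+00,  8.03971203e-05,  4.02816120e-01]), 'contact_force': array([-0.04141696,  0.40902243,  0.16705474]), 'moment': array([-0.06687634, -0.00754068, -0.03084332]), 'finger_force': 0.0, 'finger_gap': 0.08587524844253004}
scene {'fx': 408.8320512658243, 'fy': 408.8320512658243, 'cx': 283.7644892268318, 'cy': 209.31023012776922, 'dist_coeffs': array([-0.00431773,  0.        ,  0.        ,  0.        ,  0.        ]), 'world_from_camera': array([[-0.490616  ,  0.69389686, -0.52707029,  1.08272871],
       [ 0.87135438,  0.38642952, -0.30234709,  0.32537428],
       [-0.00612217, -0.60760133, -0.79421858,  0.96677727]
[... 364 characters left out ...]
 0.65292915, -0.75695937,  1.07511965],
       [ 0.00637447, -0.75709766, -0.65327061,  1.00479273],
       [ 0.        ,  0.        ,  0.        ,  1.        ]])}
{'fx': 325.1614437582738, 'fy': 325.1614437582738, 'cx': 278.6905398033758, 'cy': 208.04673542313415, 'dist_coeffs': array([0.0024104, 0.       , 0.       , 0.       , 0.       ]), 'T_tool_cam': array([[ 6.44869515e-04, -9.50496628e-01, -3.10734202e-01,
         7.90478599e-02],
       [ 9.99999791e-01,  5.99462910e-04,  2.41627429e-04,
        -5.22359172e-04],
       [-4.33924276e-05, -3.10734293e-01,  9.50496816e-01,
        -1.42029732e-01],
       [ 0.00000000e+00,  0.00000000e+00,  0.00000000e+00,
         1.00000000e+00]])}
```

View pics/scene0.png

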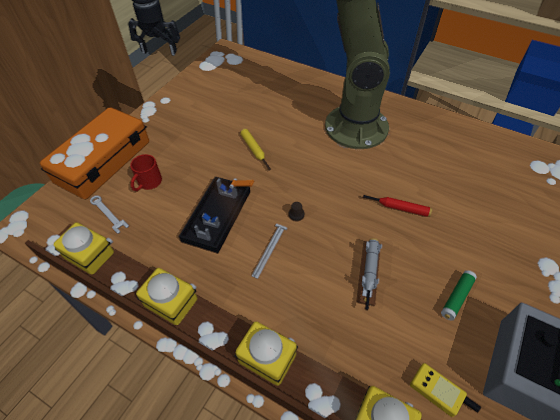

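View pics/side0.png

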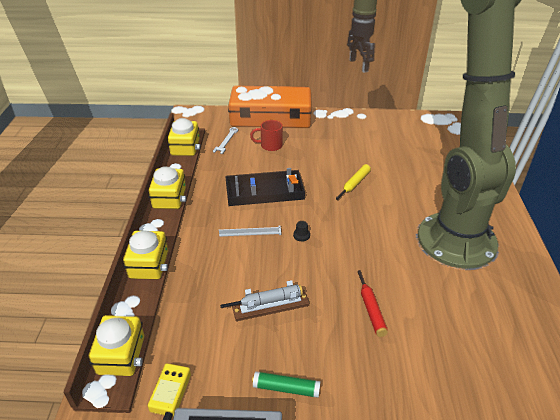

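The scene view shows the clipped antenna at about (370,270) with its whip towards (367,305), the tray at (217,213) with the orange keeper at (240,183) and its fork at (203,232). The side view shows the antenna at (270,298) with its whip at (225,305), and the tray at (265,187).

```bash
cat > h.py <<'E'
import numpy as np,cv2
from plant import observe,snapshot,get_calibration
from scipy.spatial.transform import Rotation as R
def tool(s=None):
    s=s or observe(); T=np.eye(4); T[:3,:3]=R.from_euler('xyz',s['orientation']).as_matrix(); T[:3,3]=s['tcp_pos']; return T
def cam(n,T=None):
    c=get_calibration(n); K=np.array([[c['fx'],0,c['cx']],[0,c['fy'],c['cy']],[0,0,1]])
    W=c['world_from_camera'] if n!='wrist' else T@c['T_tool_cam']
    return K,c['dist_coeffs'],W
def rays(C,px):
    K,D,W=C; u=cv2.undistortPoints(np.asarray(px,float).reshape(-1,1,2),K,D)[:,0]
    return W[:3,3],np.c_[u,np.ones(len(u))]@W[:3,:3].T
def plane(C,px,z):
    o,d=rays(C,px); return o+d*((z-o[2])/d[:,2])[:,None]
def cloud(C,d):
    h,w=d.shape; px=np.stack(np.meshgrid(np.arange(w),np.arange(h)),-1).reshape(-1,2)
    o,r=rays(C,px); P=o+r*d.reshape(-1,1); P[d.reshape(-1)==0]=np.nan; return P.reshape(h,w,3)
def tri(C1,p1,C2,p2):
    A=np.zeros((3,3));b=np.zeros(3)
    for C,p in((C1,p1),(C2,p2)):
        o,d=rays(C,[p]);d=d[0]/np.linalg.norm(d[0]);M=np.eye(3)-np.outer(d,d);A+=M;b+=M@o
    return np.linalg.solve(A,b)
E
python3 - <<'E'
from h import *
np.set_printoptions(precision=4,suppress=True)
S={n:np.load(n+'0.npz') for n in('scene','side')}
roi={'scene':dict(ant=(340,225,400,315),tray=(175,170,256,256)),'side':dict(ant=(215,275,315,325),tray=(220,160,312,210))}
for n in S:
    C=cam(n);P=cloud(C,S[n]['d']);hsv=cv2.cvtColor(S[n]['p'],cv2.COLOR_RGB2HSV)
    Z=P[...,2]; print(n,'shelf z med',np.nanmedian(Z[250:300,250:300]))
    x0,y0,x1,y1=roi[n]['ant'];Q=P[y0:y1,x0:x1].reshape(-1,3);H=hsv[y0:y1,x0:x1].reshape(-1,3)
    m=(Q[:,2]>.043)&(H[:,1]<110)&(Q[:,2]<.08);q=Q[m];mu=q[:,:2].mean(0);w,v=np.linalg.eigh(np.cov(q[:,:2].T));a=v[:,1];a=a*np.sign(a[0])
    t=(q[:,:2]-mu)@a; print(' ant',m.sum(),mu,np.degrees(np.arctan2(a[1],a[0])),np.percentile(t,[0,2,50,98,100]),'z',np.percentile(q[:,2],[50,95,100]))
    x0,y0,x1,y1=roi[n]['tray'];Q=P[y0:y1,x0:x1].reshape(-1,3);H=hsv[y0:y1,x0:x1].reshape(-1,3)
    m=(H[:,2]<70)&(Q[:,2]>.003)&(Q[:,2]<.045);q=Q[m];r=cv2.minAreaRect(q[:,:2].astype(np.float32));print(' tray',m.sum(),r)
    for nm,lo,hi in(('blue',100,125),('orange',3,18)):
        m=(H[:,0]>=lo)&(H[:,0]<=hi)&(H[:,1]>150)&(H[:,2]>(60 if nm=='blue' else 150))&(Q[:,2]>.02)
        q=Q[m];print(' ',nm,m.sum(),q[np.argsort(q[:,2])[::max(1,len(q)//10)]].tolist() if 0 else (q.mean(0),q.min(0),q.max(0)))
E
```

```text
scene shelf z med 0.0010012395387507533
 ant 663 [0.5263 0.2594] 17.208165736989272 [-0.0856 -0.0764  0.0015  0.0968  0.1159] z [0.0532 0.0586 0.0634]
 tray 2547 ((0.5596216320991516, -0.20308172702789307), (0.2391345351934433, 0.11981824040412903), 9.62613582611084)
  blue 77 (array([ 0.5539, -0.2086,  0.0372]), array([ 0.4748, -0.236 ,  0.0286]), array([ 0.606 , -0.1776,  0.0483]))
  orange 21 (array([ 0.4689, -0.1678,  0.082 ]), array([ 0.4553, -0.1979,  0.0684]), array([ 0.4794, -0.1324,  0.0952]))
side shelf z med 0.0030811742304034384
 ant 736 [0.5226 0.2636] 16.28297073051676 [-0.077  -0.0739 -0.0004  0.1016  0.1181] z [0.0541 0.0596 0.0643]
 tray 1870 ((0.5595694780349731, -0.20196691155433655), (0.2346247136592865, 0.1280919462442398), 10.148773193359375)
  blue 28 (array([ 0.5725, -0.2099,  0.0372]), array([ 0.4851, -0.2248,  0.0274]), array([ 0.6007, -0.1995,  0.0445]))
  orange 53 (array([ 0.4704, -0.1571,  0.0869]), array([ 0.4581, -0.1976,  0.0707]), array([ 0.4824, -0.1263,  0.1016]))
```

```bash
cat >> h.py <<'E'
def go(p,yaw,roll=np.pi,pitch=0,T=None):
    T=tool() if T is None else T
    G=R.from_euler('xyz',[roll,pitch,yaw]).as_matrix()
    s=T[:3,:3].T@(np.array(p)-T[:3,3])/.3; w=R.from_matrix(T[:3,:3].T@G).as_rotvec()/(np.pi/4)
    print('row',np.round(np.r_[s,w],4).tolist())
E
python3 - <<'E'
from h import *
go([.53,-.21,.25],.175)
E
```

```text
row [1.351, -0.8286, -0.0643, -0.0022, 0.0004, 0.2901]
```

```bash
python3 -m creep '[[0.2,-0.12,-0.01,0,0,0.05],[0.38,-0.23,-0.02,0,0,0.1],[0.56,-0.34,-0.03,0,0,0.15],[0.74,-0.45,-0.04,0,0,0.2],[0.92,-0.56,-0.05,0,0,0.25],[0.98,-0.6,-0.06,0,0,0.29],[0.98,-0.6,-0.06,0,0,0.29]]' 1 20
python3 - <<'E'
from h import *
go([.53,-.21,.25],.175)
E
```

```text
t: 0.98
tcp_pos: [0.4568, -0.3136, 0.2494]
orientation: [-3.141, -0.001, 0.182]
contact_force: [-0.0, -1.0, -0.5]
finger_gap: 0.0855
finger_force: 0.0
row [0.3023, -0.2957, -0.0015, -0.0008, -0.0011, 0.0084]
```

```bash
python3 -m creep '[[0.13,-0.13,0,0,0,0],[0.26,-0.26,0,0,0,0],[0.3,-0.3,0,0,0,0],[0.3,-0.3,0,0,0,0],[0.3,-0.3,0,0,0,0]]'
python3 - <<'E'
from h import *
np.set_printoptions(precision=4,suppress=True)
s=observe();T=tool(s);p,d=snapshot('wrist');np.savez('w1.npz',p=p,d=d,T=T);cv2.imwrite('pics/w1.png',p[:,:,::-1])
print(s['tcp_pos'],s['orientation'])
E
```

```text
t: 1.6
tcp_pos: [0.5263, -0.2157, 0.2489]
orientation: [3.141, 0.001, 0.171]
contact_force: [-0.0, -0.3, 0.0]
finger_gap: 0.0857
finger_force: 0.0
[ 0.5263 -0.2157  0.2489] [3.1407 0.0015 0.1714]
```

View pics/w1.png

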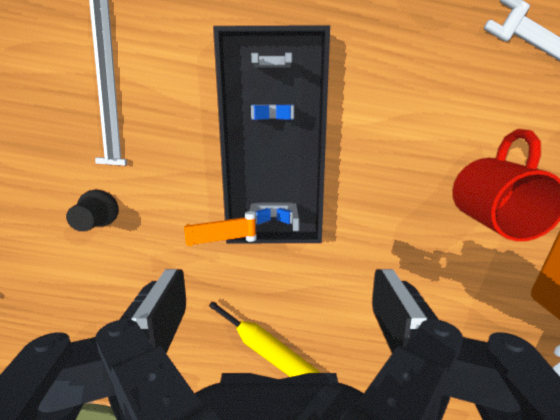

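The wrist view shows the tray rim spanning (215,27) to (321,242), the fork at (271,59), the blue saddles at (272,112) and (273,215), and the keeper from its hinge at (250,227) out to (187,234).

```bash
cat > tray.py <<'E'
from h import *
np.set_printoptions(precision=4,suppress=True)
f=np.load('w1.npz');T=f['T'];C=cam('wrist',T);p=f['p'];P=cloud(C,f['d']);hsv=cv2.cvtColor(p,cv2.COLOR_RGB2HSV)
roi=np.zeros(p.shape[:2],bool);roi[15:250,175:340]=1
m=roi&(hsv[...,2]<75)&(P[...,2]<.045)
q=P[m&(P[...,2]>.02)];print('rim depth',cv2.minAreaRect(q[:,:2].astype(np.float32)),np.median(q[:,2]))
mm=cv2.morphologyEx(m.astype(np.uint8),cv2.MORPH_OPEN,np.ones((5,5)))
c=max(cv2.findContours(mm,0,2)[0],key=cv2.contourArea)[:,0];print(cv2.boundingRect(c))
r=cv2.minAreaRect(plane(C,c,.03)[:,:2].astype(np.float32));print('rim ray',r)
b=roi&(hsv[...,0]>100)&(hsv[...,0]<130)&(hsv[...,1]>150)&(hsv[...,2]>60)
n,l,st,ce=cv2.connectedComponentsWithStats(b.astype(np.uint8))
for i in range(1,n):
    if st[i,4]>15: q=P[l==i];print('blue',st[i],ce[i],np.median(q,0),q[:,2].max(),plane(C,[ce[i]],.042)[0])
k=(hsv[...,0]<20)&(hsv[...,1]>180)&(hsv[...,2]>150)&(np.abs(P[...,1]+.15)<.1)&(P[...,2]>.05);k[:180]=0;k[260:]=0;k[:,300:]=0
q=P[k];print('keeper',k.sum(),q.min(0),q.max(0));y,x=np.where(k)
o=np.argsort(x)
for ch in np.array_split(o,6): print(x[ch].mean(),y[ch].mean(),np.nanmedian(P[y[ch],x[ch]],0))
print('prongs z',np.nanmax(P[50:70,250:292,2]))
E
python3 tray.py
```

```text
rim depth ((0.5577899217605591, -0.20343685150146484), (0.23407520353794098, 0.11452091485261917), 10.098146438598633) 0.029057418317323502
(215, 26, 114, 217)
rim ray ((0.5580590963363647, -0.20337700843811035), (0.23217183351516724, 0.11401378363370895), 10.089665412902832)
blue [254 105  15  15 221] [260.9864 112.009 ] [nan nan nan] nan [ 0.5907 -0.1859  0.042 ]
blue [276 104  15  16 229] [282.9345 111.7467] [nan nan nan] nan [ 0.5948 -0.2081  0.042 ]
blue [256 209  15  15 176] [263.0227 215.7216] [nan nan nan] nan [ 0.4792 -0.2056  0.042 ]
blue [277 209  14  15 174] [283.2069 215.6264] [ 0.4815 -0.2287  0.0357] 0.04333731231751908 [ 0.4833 -0.2283  0.042 ]
keeper 1339 [ 0.4533 -0.1991  0.0671] [ 0.4836 -0.1297  0.0953]
189.62053571428572 234.64285714285714 [ 0.4657 -0.1366  0.0928]
200.65919282511211 233.15695067264573 [ 0.467  -0.1463  0.0884]
211.98206278026905 231.81165919282512 [ 0.4684 -0.1567  0.0844]
223.39910313901345 229.97309417040358 [ 0.4705 -0.1674  0.0799]
234.96860986547085 228.39013452914799 [ 0.4726 -0.1787  0.0755]
247.33632286995515 227.28699551569505 [ 0.4742 -0.1908  0.0714]
prongs z 0.05548681741189232
```

Run:
```python
from h import *
go([.523,.261,.23],.295)
```

```text
row [0.2596, -1.5675, 0.0619, 0.0009, 0.0016, -0.1579]
```

```bash
python3 -m creep '[[0.03,-0.18,0.01,0,0,-0.03],[0.06,-0.37,0.02,0,0,-0.06],[0.09,-0.56,0.03,0,0,-0.08],[0.12,-0.75,0.04,0,0,-0.1],[0.15,-0.94,0.05,0,0,-0.12],[0.16,-0.98,0.06,0,0,-0.15],[0.16,-0.98,0.06,0,0,-0.16]]'
python3 -m creep '[[0.03,-0.18,0,0,0,0],[0.06,-0.37,0,0,0,0],[0.09,-0.55,0,0,0,0],[0.1,-0.59,0,0,0,0],[0.1,-0.59,0,0,0,0],[0.1,-0.59,0,0,0,0]]'
python3 - <<'E'
from h import *
np.set_printoptions(precision=4,suppress=True)
s=observe();T=tool(s);p,d=snapshot('wrist');np.savez('w2.npz',p=p,d=d,T=T);cv2.imwrite('pics/w2.png',p[:,:,::-1])
print(s['tcp_pos'],s['orientation'])
E
```

```text
t: 2.52
tcp_pos: [0.5237, 0.0839, 0.2311]
orientation: [3.141, 0.001, 0.301]
contact_force: [-0.0, -0.3, 0.4]
finger_gap: 0.0859
finger_force: 0.0
t: 3.28
tcp_pos: [0.5013, 0.2596, 0.2309]
orientation: [3.14, 0.001, 0.296]
contact_force: [-0.8, -0.9, 0.4]
finger_gap: 0.0857
finger_force: 0.0
[0.5013 0.2596 0.2309] [3.1399 0.0007 0.2959]
```

View pics/w2.png

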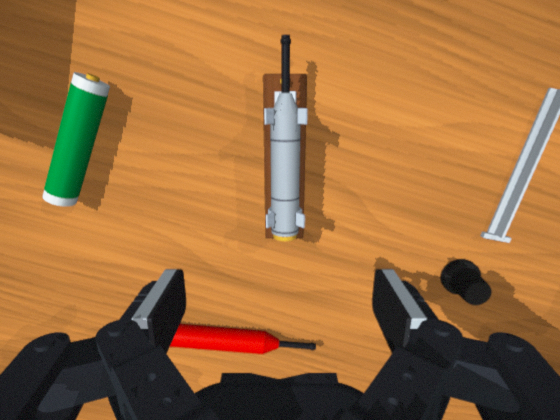

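The wrist view shows the antenna along column ~286, its rear end at (285,238) and its whip tip at (286,36), with clip jaws at rows 116 and 218.

```bash
cat > ant.py <<'E'
from h import *
np.set_printoptions(precision=4,suppress=True)
f=np.load('w2.npz');T=f['T'];C=cam('wrist',T);p=f['p'];P=cloud(C,f['d']);hsv=cv2.cvtColor(p,cv2.COLOR_RGB2HSV)
# body rows 135-205: grey, low saturation
ctr=[]
for r in list(range(132,206,6)):
    x=np.where((hsv[r,250:320,1]<60)&(hsv[r,250:320,2]>90))[0]+250; ctr.append([x.min()/2+x.max()/2,r,x.max()-x.min()+1])
ctr=np.array(ctr);print('w',ctr[:,2]);A=plane(C,ctr[:,:2],.04);
wh=[]
for r in range(40,86,6):
    x=np.where(hsv[r,270:300,2]<70)[0]+270
    if len(x): wh.append([x.mean(),r,len(x)])
wh=np.array(wh);print(wh[:,0]);B=plane(C,wh[:,:2],.04)
for nm,q in(('body',A),('whip',B),('all',np.r_[A,B])):
    v=cv2.fitLine(q[:,:2].astype(np.float32),2,0,.01,.01).ravel();v*=np.sign(v[0]);print(nm,np.degrees(np.arctan2(v[1],v[0])),v[2:])
col=[int(c) for c in ctr[:,0]];print('top z',[P[int(r),int(c),2] for c,r,_ in ctr]);print('whip z',[P[int(r),int(c),2] for c,r,_ in wh])
print(hsv[30:42,286].tolist());print(hsv[232:245,285].tolist())
print('tip ray',plane(C,[[286,35.5]],.04),'width mm',ctr[5,2]*(.373-.04)/325)
yy=[y for y in range(85,105) ];print('cone',[int(((hsv[y,260:310,1]<60)&(hsv[y,260:310,2]>90)).sum()) for y in yy])
S=np.load('scene0.npz');D=np.load('side0.npz')
for n,F,(x0,y0,x1,y1) in(('scene',S,(345,225,395,315)),('side',D,(212,280,315,320))):
    h=cv2.cvtColor(F['p'],cv2.COLOR_RGB2HSV)[y0:y1,x0:x1];m=(h[...,2]<60);y,x=np.where(m)
    i=np.argmax(y) if n=='scene' else np.argmin(x);print(n,'dark tip',x[i]+x0,y[i]+y0,m.sum())
E
python3 ant.py
```

```text
w [30. 30. 29. 29. 29. 29. 28. 28. 28. 28. 28. 26. 28.]
[285.  285.  285.  285.  285.  285.  285.5 285.5]
body 16.78317 [0.5157 0.2577]
whip 18.103708 [0.6131 0.2875]
all 17.015192 [0.5528 0.269 ]
top z [np.float64(0.05500785795976165), np.float64(0.05554246904915522), np.float64(0.05421883131256766), np.float64(0.05377293192720467), np.float64(0.05452758384930939), np.float64(0.05451998026805266), np.float64(0.053614167302274474), np.float64(0.05426274814778309), np.float64(0.053552372951159), np.float64(0.05547798161723971), np.float64(0.055512889896790096), np.float64(0.05389758487384777), np.float64(0.05475384600982769)]
whip z [np.float64(0.04410420501300105), np.float64(0.043560197935479994), np.float64(0.04406945091223369), np.float64(0.04331770849068872), np.float64(0.04433152138189245), np.float64(0.04466647194302509), np.float64(0.042778044307692886), np.float64(0.044957119980452154)]
[[15, 172, 200], [15, 170, 200], [15, 168, 199], [14, 167, 194], [14, 157, 141], [2, 66, 62], [124, 44, 41], [116, 52, 39], [120, 37, 41], [150, 18, 42], [120, 34, 45], [120, 26, 40]]
[[107, 30, 159], [112, 32, 145], [105, 28, 180], [105, 20, 204], [22, 42, 205], [21, 146, 227], [23, 187, 235], [23, 191, 236], [22, 190, 230], [19, 179, 219], [15, 170, 200], [15, 171, 192], [15, 168, 193]]
tip ray [[0.6339 0.2931 0.04  ]] width mm 0.029713846153846153
cone [0, 0, 0, 0, 0, 0, 14, 22, 22, 22, 22, 22, 22, 23, 23, 22, 22, 22, 22, 22]
scene dark tip 366 309 273
side dark tip 221 305 64
```

Run:
```python
from h import *
np.set_printoptions(precision=4,suppress=True)
f=np.load('w2.npz');C=cam('wrist',f['T']);P=cloud(C,f['d']);S=cam('scene');D=cam('side')
print('tip tri',tri(C,(286,35.5),S,(366,309)),tri(C,(286,35.5),D,(220.5,305)),tri(S,(366,309),D,(220.5,305)))
a=np.array([np.cos(.2967),np.sin(.2967)])
pt=plane(C,[[285,237],[285,241],[272,116],[302,116],[270,218],[302,218],[285,73],[285,240]],.04)
o=np.array([.5144,.2569]);print('s,lat at z.04',[((q[:2]-o)@a,(q[:2]-o)@[-a[1],a[0]]) for q in pt])
pt=plane(C,[[272,116],[302,116],[272,218],[302,218]],.06);print('jaws z.06',[((q[:2]-o)@a,(q[:2]-o)@[-a[1],a[0]]) for q in pt])
q=P[30:250,255:315].reshape(-1,3);q=q[q[:,2]>.03];t=(q[:,:2]-o)@a;print('depth extent',t.min(),t.max());
j=q[q[:,2]>.057];t=(j[:,:2]-o)@a;print('jaw pts',np.sort(t)[::max(1,len(t)//12)])
```

```text
tip tri [0.634  0.2932 0.0392] [0.6342 0.293  0.0455] [0.636  0.2929 0.0448]
s,lat at z.04 [(np.float64(-0.07550198391921414), np.float64(-0.000543469439534436)), (np.float64(-0.08033334732643906), np.float64(-0.0005720261128109652)), (np.float64(0.053794477453349344), np.float64(0.013037368274666653)), (np.float64(0.05378768192997054), np.float64(-0.01653694378174308)), (np.float64(-0.05307674785824779), np.float64(0.015912697390903088)), (np.float64(-0.05310359632545486), np.float64(-0.018914235783230534)), (np.float64(0.09302879772022679), np.float64(0.00045641812246924253)), (np.float64(-0.07912174176824613), np.float64(-0.0005648651727611586))]
jaws z.06 [(np.float64(0.0546109458409023), np.float64(0.012677080533679818)), (np.float64(0.05460455858198619), np.float64(-0.015120452907245785)), (np.float64(-0.04584121442074228), np.float64(0.013334102916416119)), (np.float64(-0.0458648581260346), np.float64(-0.017354920907182585))]
depth extent -0.07518524231357358 0.12586711779873397
jaw pts [-0.0565 -0.0539 -0.051  -0.0482 -0.0456 -0.0432  0.0482  0.0501  0.0527
  0.0546  0.0564  0.0582  0.0599]
```

Run:
```python
from h import *
print(observe()['tcp_pos']);go([.5144,.2569,.021],.2967)
```

```text
[0.50118319 0.2598995  0.23102597]
row [0.0395, 0.0214, 0.7001, 0.0019, 0.0006, -0.0006]
```

```bash
python3 -m creep '[[0.02,0.01,0.1,0,0,0],[0.04,0.021,0.25,0,0,0],[0.04,0.021,0.4,0,0,0],[0.04,0.021,0.5,0,0,0],[0.04,0.021,0.57,0,0,0],[0.04,0.021,0.62,0,0,0],[0.04,0.021,0.62,0,0,0]]'
python3 - <<'E'
from h import *
p,d=snapshot('wrist');cv2.imwrite('pics/w3.png',p[:,:,::-1])
go([.5144,.2569,.021],.2967)
E
```

```text
t: 4.2
tcp_pos: [0.5131, 0.2599, 0.0447]
orientation: [3.141, 0.001, 0.3]
contact_force: [-0.4, -0.0, 1.5]
finger_gap: 0.0851
finger_force: 0.0
row [-0.0012, 0.0121, 0.0822, 0.0001, -0.0006, 0.0048]
```

View pics/w3.png

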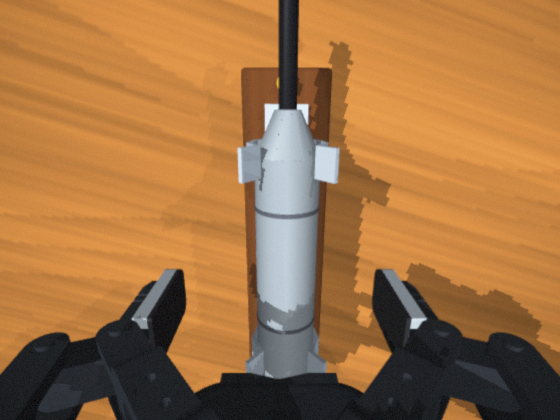

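The antenna axis sits at column 287 and the finger midline at 279, so I need to shift about 3.6 mm along tool +y, which matches the computed row.

```bash
python3 -m creep '[[0,0.006,0.02,0,0,0],[0,0.012,0.04,0,0,0],[0,0.012,0.06,0,0,0],[0,0.012,0.078,0,0,0],[0,0.012,0.078,0,0,0],[0,0.012,0.078,0,0,0]]'
python3 -c "
from h import *
go([.5144,.2569,.021],.2967)"
```

```text
t: 5.0
tcp_pos: [0.5143, 0.2572, 0.0219]
orientation: [-3.142, -0.0, 0.301]
contact_force: [0.2, -1.0, -0.2]
finger_gap: 0.0856
finger_force: 0.0
row [-0.0001, 0.001, 0.0031, -0.0, -0.0001, 0.0053]
```

```bash
python3 -m creep '[[0,0,0.002,0,0,0.005],[0,0,0.002,0,0,0.005],[0,0,0.002,0,0,0.005],[0,0,0.002,0,0,0.005],[0,0,0.002,0,0,0.005],[0,0,0.002,0,0,0.005]]' 0.42 20
python3 -m creep '[[0,0,0,0,0,0],[0,0,0,0,0,0],[0,0,0,0,0,0],[0,0,0,0,0,0]]' 0.3 20
```

```text
t: 5.75
tcp_pos: [0.5143, 0.257, 0.0213]
orientation: [3.142, 0.0, 0.297]
contact_force: [-0.4, -0.3, 0.0]
finger_gap: 0.036
finger_force: 0.0
t: 6.25
tcp_pos: [0.5144, 0.257, 0.0214]
orientation: [3.141, -0.0, 0.297]
contact_force: [-0.5, -1.2, 2.2]
finger_gap: 0.0292
finger_force: 20.5
```

```bash
python3 -m creep '[[0,0,-0.012,0,0,0],[0,0,-0.025,0,0,0],[0,0,-0.04,0,0,0],[0,0,-0.055,0,0,0],[0,0,-0.07,0,0,0],[0,0,-0.085,0,0,0],[0,0,-0.1,0,0,0],[0,0,-0.12,0,0,0],[0,0,-0.15,0,0,0],[0,0,-0.18,0,0,0]]'
python3 -m creep '[[0,0,-0.05,0,0,0],[0,0,-0.12,0,0,0],[0,0,-0.2,0,0,0],[0,0,-0.27,0,0,0],[0,0,-0.3,0,0,0],[0,0,-0.3,0,0,0]]'
python3 - <<'E'
from h import *
s=observe();T=tool(s);print(s['contact_force'],s['moment'])
p,d=snapshot('wrist');np.savez('w4.npz',p=p,d=d,T=T);cv2.imwrite('pics/w4.png',p[:,:,::-1])
E
```

```text
t: 7.5
tcp_pos: [0.5144, 0.2571, 0.076]
orientation: [-3.142, -0.0, 0.297]
contact_force: [0.1, 0.1, -1.9]
finger_gap: 0.0293
finger_force: 21.9
t: 8.25
tcp_pos: [0.5147, 0.2573, 0.1662]
orientation: [3.141, -0.002, 0.297]
contact_force: [-0.4, -0.3, -1.7]
finger_gap: 0.0291
finger_force: 21.9
[-0.4498291  -0.26047971 -1.6846029 ] [-0.0409583  -0.02853216 -0.02329539]
```

View pics/w4.png

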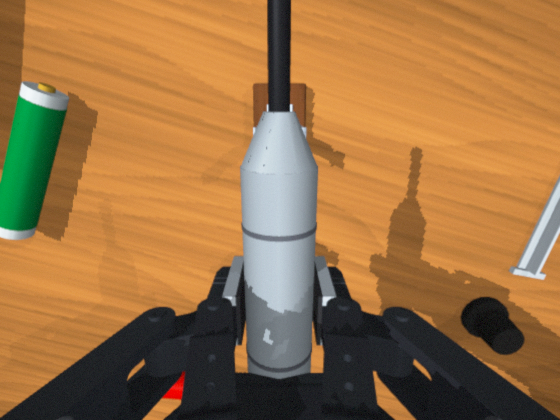

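The antenna is held between the pads, centred on column ~279 and aligned with the tool. The clip is empty.

Run:
```python
from h import *
np.set_printoptions(precision=4,suppress=True)
f=np.load('w4.npz');C=cam('wrist',np.eye(4));P=cloud(C,f['d']);hsv=cv2.cvtColor(f['p'],cv2.COLOR_RGB2HSV)
for r in list(range(5,100,15))+list(range(105,260,12)):
    q=P[r,240:320]; m=q[:,2]<.03; q=q[m]
    if len(q)<3: continue
    i=np.argmin(q[:,2]); y=(q[:,1].min()+q[:,1].max())/2; print(r,'x',np.median(q[:,0]).round(4),'ymid',y.round(4),'w',np.ptp(q[:,1]).round(4),'top z(tool)',np.percentile(q[:,2],10).round(4))
```

```text
5 x 0.1088 ymid -0.0005 w 0.0076 top z(tool) -0.022
20 x 0.1045 ymid -0.0005 w 0.0077 top z(tool) -0.0221
35 x 0.1001 ymid -0.0005 w 0.0079 top z(tool) -0.0221
50 x 0.0956 ymid -0.0005 w 0.008 top z(tool) -0.0221
65 x 0.0909 ymid -0.0005 w 0.0072 top z(tool) -0.0224
80 x 0.0862 ymid -0.0005 w 0.0074 top z(tool) -0.0222
95 x 0.0812 ymid -0.0005 w 0.0075 top z(tool) -0.0227
105 x 0.0779 ymid -0.0005 w 0.0075 top z(tool) -0.0221
117 x 0.0739 ymid -0.0005 w 0.0127 top z(tool) -0.0251
129 x 0.0699 ymid -0.0005 w 0.0165 top z(tool) -0.0263
141 x 0.066 ymid -0.0005 w 0.0202 top z(tool) -0.0284
153 x 0.062 ymid -0.0005 w 0.0242 top z(tool) -0.03
165 x 0.0581 ymid -0.0005 w 0.0279 top z(tool) -0.0314
177 x 0.0542 ymid -0.0006 w 0.029 top z(tool) -0.0328
189 x 0.0499 ymid -0.0005 w 0.0284 top z(tool) -0.033
201 x 0.0455 ymid -0.0004 w 0.0289 top z(tool) -0.0329
213 x 0.0409 ymid -0.0005 w 0.0284 top z(tool) -0.0331
225 x 0.0362 ymid -0.0005 w 0.0297 top z(tool) -0.0331
237 x 0.0317 ymid -0.0005 w 0.0281 top z(tool) -0.0332
249 x 0.0267 ymid -0.0005 w 0.0288 top z(tool) -0.033
```

```bash
python3 -c "
from h import *
go([.536,-.2072,.16],.1763)"
```

```text
row [-0.383, 1.5007, 0.018, 0.0003, 0.0, 0.1533]
```

```bash
python3 -m creep '[[-0.01,0.05,0,0,0,0.01],[-0.04,0.15,0,0,0,0.02],[-0.07,0.27,0,0,0,0.04],[-0.1,0.4,0,0,0,0.06],[-0.135,0.53,0,0,0,0.08],[-0.17,0.66,0,0,0,0.1],[-0.2,0.79,0,0,0,0.12],[-0.225,0.88,0,0,0,0.14],[-0.24,0.94,0,0,0,0.15],[-0.245,0.96,0,0,0,0.153]]'
python3 -c "
from h import *
go([.536,-.2072,.16],.1763)"
```

```text
t: 9.55
tcp_pos: [0.5279, -0.0412, 0.1648]
orientation: [-3.141, 0.001, 0.175]
contact_force: [-0.2, 0.5, -1.7]
finger_gap: 0.0291
finger_force: 21.9
row [-0.0694, 0.5495, 0.016, -0.0003, 0.0012, -0.0022]
```

```bash
python3 -m creep '[[-0.01,0.06,0,0,0,0],[-0.02,0.16,0,0,0,0],[-0.035,0.28,0,0,0,0],[-0.05,0.39,0,0,0,0],[-0.06,0.48,0,0,0,0],[-0.065,0.53,0.01,0,0,0],[-0.069,0.548,0.016,0,0,0],[-0.069,0.548,0.016,0,0,0],[-0.069,0.548,0.016,0,0,0]]'
python3 - <<'E'
from h import *
s=observe();T=tool(s)
p,d=snapshot('wrist');np.savez('w5.npz',p=p,d=d,T=T);cv2.imwrite('pics/w5.png',p[:,:,::-1])
go([.536,-.2072,.07],.1763)
E
```

```text
t: 10.68
tcp_pos: [0.537, -0.2039, 0.1606]
orientation: [-3.141, -0.0, 0.179]
contact_force: [0.4, 0.4, -2.0]
finger_gap: 0.0296
finger_force: 21.9
row [-0.0054, 0.0099, 0.3022, -0.0002, -0.0003, 0.0029]
```

View pics/w5.png

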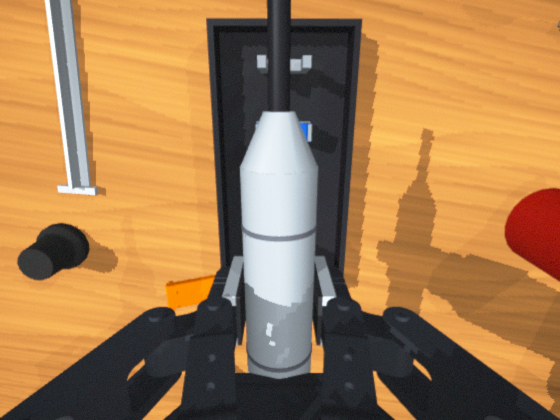

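The whip runs along column 279 while the fork prongs are at columns 262 and 307 (middle 284.5). A few mm along tool +y remain, as computed.

```bash
python3 -m creep '[[-0.003,0.005,0.04,0,0,0.003],[-0.005,0.01,0.1,0,0,0.003],[-0.005,0.01,0.17,0,0,0.003],[-0.005,0.01,0.23,0,0,0.003],[-0.005,0.01,0.27,0,0,0.003],[-0.005,0.01,0.3,0,0,0.003],[-0.005,0.01,0.3,0,0,0.003],[-0.005,0.01,0.3,0,0,0.003]]'
python3 - <<'E'
from h import *
f=np.load('w5.npz');C=cam('wrist',f['T']);print('fork',plane(C,[[284.5,62]],.054),'expected',[.536+.108*.9845-0*.1754,-.2072+.108*.1754])
s=observe();T=tool(s);p,d=snapshot('wrist');np.savez('w6.npz',p=p,d=d,T=T)
hsv=cv2.cvtColor(p,cv2.COLOR_RGB2HSV);C=cam('wrist',T);P=cloud(C,d)
R0=R.from_euler('z',.1763).as_matrix();L=(P-[.536,-.2072,0])@R0
for lo,hi,n in((.098,.118,'prongs'),(.045,.070,'blue')):
    m=(L[...,0]>lo)&(L[...,0]<hi)&(np.abs(L[...,1])<.03)&(L[...,2]>(.048 if n=='prongs' else .028))&(L[...,2]<.058)
    q=L[m];print(n,m.sum(),q.min(0),q.max(0)) if m.sum() else print(n,0)
go([.536,-.2072,.033],.1763)
E
```

```text
t: 11.72
tcp_pos: [0.5364, -0.2087, 0.0711]
orientation: [3.141, -0.001, 0.174]
contact_force: [-0.7, -0.3, -2.1]
finger_gap: 0.0293
finger_force: 21.9
fork [[ 0.64141155 -0.18877455  0.054     ]] expected [0.6423260000000001, -0.1882568]
prongs 648 [ 0.10362206 -0.0187988   0.04805078] [0.11192452 0.01909336 0.05525732]
blue 696 [ 0.05042689 -0.0217134   0.03114408] [0.06456356 0.02221158 0.0434538 ]
row [-0.0006, -0.0054, 0.1276, 0.0012, -0.0015, -0.0026]
```

```bash
python3 -m creep '[[0,-0.005,0.02,0,0,0],[0,-0.005,0.05,0,0,0],[0,-0.005,0.08,0,0,0],[0,-0.005,0.1,0,0,0],[0,-0.005,0.115,0,0,0],[0,-0.005,0.124,0,0,0],[0,-0.005,0.124,0,0,0],[0,-0.005,0.124,0,0,0]]'
python3 -c "
from h import *
go([.536,-.2072,.03],.1763)"
```

```text
t: 12.78
tcp_pos: [0.5358, -0.2071, 0.0336]
orientation: [3.141, -0.0, 0.174]
contact_force: [0.4, -0.9, -1.5]
finger_gap: 0.0294
finger_force: 21.9
row [0.0006, 0.0003, 0.012, 0.0005, -0.0006, -0.0025]
```

```bash
python3 -m creep '[[0,0,0.003,0,0,0],[0,0,0.006,0,0,0],[0,0,0.009,0,0,0],[0,0,0.012,0,0,0],[0,0,0.012,0,0,0]]'
python3 -m creep '[[0,0,0.0015,0,0,0],[0,0,0.003,0,0,0],[0,0,0.003,0,0,0]]'
```

```text
t: 13.4
tcp_pos: [0.5355, -0.207, 0.0296]
orientation: [-3.142, 0.0, 0.174]
contact_force: [-0.5, -0.4, -1.6]
finger_gap: 0.0292
finger_force: 21.9
t: 13.78
tcp_pos: [0.5355, -0.2071, 0.0288]
orientation: [3.142, 0.0, 0.174]
contact_force: [0.1, 0.2, -1.4]
finger_gap: 0.0291
finger_force: 21.9
```

```bash
python3 -m creep '[[0,0,0.001,0,0,0],[0,0,0.002,0,0,0],[0,0,0.002,0,0,0]]'
python3 -m creep '[[0,0,0.001,0,0,0],[0,0,0.002,0,0,0],[0,0,0.002,0,0,0]]'
```

```text
t: 14.15
tcp_pos: [0.5356, -0.2071, 0.0282]
orientation: [3.142, -0.0, 0.174]
contact_force: [-0.2, 0.3, -1.9]
finger_gap: 0.029
finger_force: 21.9
t: 14.52
tcp_pos: [0.5357, -0.2072, 0.0277]
orientation: [3.141, -0.0, 0.174]
contact_force: [-0.1, 0.1, -0.4]
finger_gap: 0.0294
finger_force: 22.0
```

```bash
python3 -m creep '[[0,0,0.001,0,0,0],[0,0,0.001,0,0,0],[0,0,0.001,0,0,0]]'
```

```text
t: 14.9
tcp_pos: [0.5357, -0.2073, 0.0275]
orientation: [3.141, -0.0, 0.174]
contact_force: [-0.2, -0.2, 2.3]
finger_gap: 0.0294
finger_force: 22.1
```

```bash
python3 -m creep '[[0,0,0,0,0,0],[0,0,0,0,0,0],[0,0,0,0,0,0],[0,0,0,0,0,0]]' 0.5
python3 -m creep '[[0,0,-0.02,0,0,0],[0,0,-0.06,0,0,0],[0,0,-0.12,0,0,0],[0,0,-0.2,0,0,0],[0,0,-0.3,0,0,0],[0,0,-0.4,0,0,0],[0,0,-0.5,0,0,0],[0,0,-0.55,0,0,0],[0,0,-0.55,0,0,0]]'
python3 - <<'E'
from h import *
s=observe();T=tool(s);p,d=snapshot('wrist');np.savez('w7.npz',p=p,d=d,T=T);cv2.imwrite('pics/w7.png',p[:,:,::-1])
C=cam('wrist',T);P=cloud(C,d);L=(P-[.536,-.2072,0])@R.from_euler('z',.1763).as_matrix()
hsv=cv2.cvtColor(p,cv2.COLOR_RGB2HSV)
for x in(-.07,-.04,-.02,0,.02,.04,.08,.1,.12):
    w=.015 if x<.07 else .004
    m=(abs(L[...,0]-x)<.003)&(abs(L[...,1])<.03)&(L[...,2]>.03+(.016 if x<.07 else 0)*0)&(L[...,2]<.075)
    if x>.07:m&=(abs(L[...,1])<.011)&(L[...,2]>.038)
    q=L[m]
    if len(q):print(x,len(q),'y',q[:,1].min().round(4),q[:,1].max().round(4),'top',np.percentile(q[:,2],95).round(4))
m=(abs(L[...,1])<.011)&(L[...,2]>.038)&(L[...,2]<.07);print('x ext',L[m][:,0].min(),L[m][:,0].max())
k=(hsv[...,0]<20)&(hsv[...,1]>180)&(hsv[...,2]>150)&(P[...,2]>.05)&(abs(L[...,0]+.058)<.02)&(L[...,1]>.02)&(L[...,1]<.1)
q=L[k];print('keeper',k.sum(),q.min(0),q.max(0));a=np.polyfit(q[:,1],q[:,2],1);print('slope',np.pi-np.arctan(a[0])*-1*-1,a,np.median(q[:,0]))
E
```

```text
t: 15.4
tcp_pos: [0.5356, -0.207, 0.0273]
orientation: [-3.142, 0.0, 0.174]
contact_force: [0.1, 0.5, 0.1]
finger_gap: 0.0428
finger_force: 0.0
t: 16.52
tcp_pos: [0.5363, -0.2073, 0.1939]
orientation: [3.14, -0.002, 0.174]
contact_force: [-0.2, 1.3, 0.1]
finger_gap: 0.0426
finger_force: 0.0
-0.07 185 y -0.014 0.0298 top 0.0722
-0.04 187 y -0.0136 0.015 top 0.0609
-0.02 199 y -0.0144 0.0146 top 0.0609
0 204 y -0.0141 0.0142 top 0.061
0.02 220 y -0.0138 0.0149 top 0.0609
0.04 235 y -0.0146 0.0145 top 0.0608
0.08 63 y -0.003 0.0038 top 0.05
0.1 72 y -0.003 0.0036 top 0.0501
0.12 95 y -0.0046 0.0051 top 0.0505
x ext -0.07542436191868883 0.1258183628091821
keeper 1204 [-0.06917385  0.02000589  0.06733042] [-0.04765371  0.08799323  0.09534484]
slope 2.772493381014227 [0.38682729 0.06041144] -0.05491337299421793
```

View pics/w7.png

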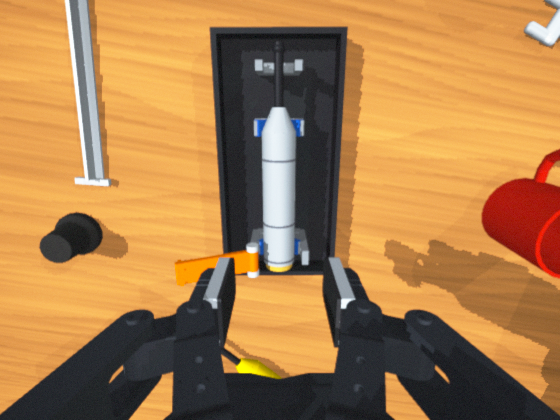

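The antenna lies along column 279 in both saddles with its whip between the prongs. The keeper runs from its hinge at (253,260) out to (178,272), at θ ≈ 2.77.

```bash
cat > k.py <<'E'
from h import *
import sys
O=np.array([.536,-.2072,0]);RZ=R.from_euler('z',.1763).as_matrix()
def tcp(th,r=.062,dz=.017): return O+RZ@np.array([-.058,.024-r*np.cos(th),.067+r*np.sin(th)-dz])
E
python3 - <<'E'
from k import *
f=np.load('w7.npz');P=cloud(cam('wrist',f['T']),f['d']);L=(P-O)@RZ
m=(abs(L[...,1]+.0245)<.006)&(abs(L[...,0]+.058)<.03)&(L[...,2]>.057)&(L[...,2]<.07);print('rest post',L[m].min(0),L[m].max(0))
print(observe()['joints'][[0,6]],tcp(2.772));p=tcp(2.772);p[2]=.19;go(p,.1763-np.pi/2)
E
```

```text
rest post [-0.06527227 -0.02717654  0.05708892] [-0.05111418 -0.02109831  0.06409172]
[ 0.69486192 -1.14392862] [ 0.46454993 -0.13682725  0.07239661]
row [-0.1922, -0.2715, 0.0077, 0.0002, -0.0004, 1.9974]
```

```bash
python3 -m creep '[[-0.02,-0.03,0,0,0,0.1],[-0.05,-0.07,0,0,0,0.25],[-0.08,-0.11,0,0,0,0.45],[-0.11,-0.15,0,0,0,0.65],[-0.13,-0.19,0,0,0,0.8],[-0.15,-0.22,0,0,0,0.92],[-0.17,-0.24,0,0,0,0.98],[-0.19,-0.27,0,0,0,1],[-0.19,-0.27,0,0,0,1]]'
python3 - <<'E'
from k import *
print(observe()['joints'][[0,6]]);p=tcp(2.772);p[2]=.19;go(p,.1763-np.pi/2)
E
```

```text
t: 17.7
tcp_pos: [0.4646, -0.1365, 0.1916]
orientation: [3.141, 0.001, -0.61]
contact_force: [-0.5, 0.4, -1.0]
finger_gap: 0.0428
finger_force: 0.0
[ 0.64027029 -1.95126899]
row [0.0004, 0.0012, 0.0053, 0.0012, 0.0012, 0.9991]
```

Joint 7 would run out of range this way, so I'll use the half-turn-equivalent grasp in the other direction.

```bash
python3 -m creep '[[0,0,0,0,0,-0.15],[0,0,0,0,0,-0.35],[0,0,0,0,0,-0.57],[0,0,0,0,0,-0.79],[0,0,0,0,0,-1],[0,0,0,0,0,-1]]'
python3 -m creep '[[0,0,0,0,0,-0.22],[0,0,0,0,0,-0.44],[0,0,0,0,0,-0.66],[0,0,0,0,0,-0.88],[0,0,0,0,0,-1]]'
python3 -m creep '[[0,0,0,0,0,-0.22],[0,0,0,0,0,-0.44],[0,0,0,0,0,-0.66],[0,0,0,0,0,-0.86],[0,0,0,0,0,-0.96],[0,0,0,0,0,-1],[0,0,0,0,0,-1]]'
python3 - <<'E'
from k import *
s=observe();print(s['joints'].round(2));p=tcp(2.772);print(p);go(p,.1763+np.pi/2)
p,d=snapshot('wrist');cv2.imwrite('pics/w8.png',p[:,:,::-1]);T=tool(s)
P=cloud(cam('wrist',T),d);L=(P-O)@RZ;h=cv2.cvtColor(p,cv2.COLOR_RGB2HSV)
k=(h[...,0]<20)&(h[...,1]>180)&(h[...,2]>130)&(L[...,2]>.05)&(abs(L[...,0]+.058)<.025)&(L[...,1]>.03)&(L[...,1]<.1)
q=L[k];print(k.sum(),np.percentile(q,[1,50,99],axis=0),np.polyfit(q[:,1],q[:,2],1))
q=q[q[:,1]>.07];print('tab x',np.percentile(q[:,0],[2,98]))
E
```

```text
t: 18.45
tcp_pos: [0.4654, -0.1374, 0.192]
orientation: [-3.141, 0.0, 0.173]
contact_force: [-0.3, 1.2, 0.2]
finger_gap: 0.0426
finger_force: 0.0
t: 19.08
tcp_pos: [0.4654, -0.1373, 0.1921]
orientation: [-3.141, 0.0, 0.96]
contact_force: [1.8, 0.4, 0.6]
finger_gap: 0.0428
finger_force: 0.0
t: 19.95
tcp_pos: [0.4654, -0.1372, 0.1922]
orientation: [-3.141, -0.0, 1.743]
contact_force: [-0.2, -0.6, -0.3]
finger_gap: 0.0426
finger_force: 0.0
[ 0.65  0.01 -0.42  1.89  0.01  1.24  0.4 ]
[ 0.46454993 -0.13682725  0.07239661]
row [0.0018, -0.0024, 0.3993, -0.0002, -0.0001, -0.0053]
1351 [[-0.06824001  0.03088834  0.07249957]
 [-0.05855305  0.0634434   0.08529147]
 [-0.04855173  0.08783261  0.09473936]] [0.37321731 0.06140849]
tab x [-0.06824271 -0.04891621]
```

View pics/w8.png

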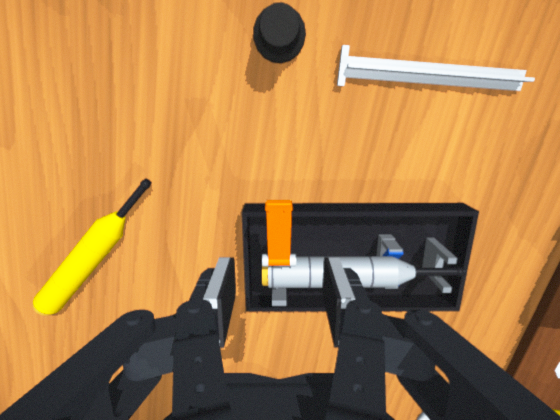

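The keeper bar at columns 267–292 is centred between the fingers (rows 202–255), with x = -58.5 mm and θ ≈ 2.78. I'm descending and pinching.

```bash
python3 -m creep '[[0.002,-0.002,0.05,0,0,-0.005],[0.002,-0.002,0.12,0,0,-0.005],[0.002,-0.002,0.2,0,0,-0.005],[0.002,-0.002,0.27,0,0,-0.005],[0.002,-0.002,0.33,0,0,-0.005],[0.002,-0.002,0.38,0,0,-0.005],[0.002,-0.002,0.4,0,0,-0.005],[0.002,-0.002,0.4,0,0,-0.005]]'
python3 -m creep '[[0,0,0,0,0,0],[0,0,0,0,0,0],[0,0,0,0,0,0],[0,0,0,0,0,0],[0,0,0,0,0,0]]' 0.1 20
python3 - <<'E'
from k import *
T=tool();print(T[:3,3],tcp(2.772))
for th in np.r_[2.65:0:-.15,0]: print(round(th,2),end=' ');go(tcp(th),.1763+np.pi/2,T=T)
E
```

```text
t: 21.0
tcp_pos: [0.4645, -0.1366, 0.072]
orientation: [-3.141, -0.0, 1.749]
contact_force: [0.4, 0.2, 0.5]
finger_gap: 0.0427
finger_force: 0.0
t: 21.62
tcp_pos: [0.4651, -0.1367, 0.0726]
orientation: [3.141, 0.0, 1.749]
contact_force: [-0.4, -0.1, 1.7]
finger_gap: 0.0196
finger_force: 21.3
[ 0.46507759 -0.13672874  0.0725725 ] [ 0.46454993 -0.13682725  0.07239661]
2.65 row [-0.0105, -0.0018, -0.0223, 0.001, 0.0005, 0.0025]
2.5 row [-0.0272, -0.0018, -0.0484, 0.001, 0.0005, 0.0025]
2.35 row [-0.0475, -0.0018, -0.0718, 0.001, 0.0005, 0.0025]
2.2 row [-0.0711, -0.0019, -0.0918, 0.001, 0.0005, 0.0025]
2.05 row [-0.0975, -0.0019, -0.1081, 0.001, 0.0005, 0.0025]
1.9 row [-0.126, -0.0019, -0.1203, 0.001, 0.0005, 0.0025]
1.75 row [-0.1559, -0.002, -0.1281, 0.001, 0.0005, 0.0025]
1.6 row [-0.1867, -0.0021, -0.1313, 0.001, 0.0005, 0.0025]
1.45 row [-0.2177, -0.0021, -0.1298, 0.001, 0.0005, 0.0025]
1.3 row [-0.2481, -0.0022, -0.1238, 0.001, 0.0005, 0.0025]
1.15 row [-0.2772, -0.0022, -0.1133, 0.001, 0.0005, 0.0025]
1.0 row [-0.3044, -0.0023, -0.0985, 0.001, 0.0005, 0.0025]
0.85 row [-0.3292, -0.0024, -0.0799, 0.001, 0.0005, 0.0025]
0.7 row [-0.3508, -0.0024, -0.0578, 0.001, 0.0005, 0.0025]
0.55 row [-0.3689, -0.0025, -0.0326, 0.001, 0.0005, 0.0025]
0.4 row [-0.3831, -0.0025, -0.0051, 0.001, 0.0005, 0.0025]
0.25 row [-0.393, -0.0026, 0.0243, 0.001, 0.0005, 0.0025]
0.1 row [-0.3983, -0.0026, 0.0548, 0.001, 0.0005, 0.0025]
0.0 row [-0.3994, -0.0026, 0.0754, 0.001, 0.0005, 0.0025]
```

```bash
python3 -m creep '[[-0.0045,0,-0.011,0,0,0],[-0.0105,0,-0.022,0,0,0],[-0.0185,0,-0.0355,0,0,0],[-0.027,0,-0.048,0,0,0],[-0.047,0,-0.072,0,0,0],[-0.071,0,-0.092,0,0,0],[-0.0975,0,-0.108,0,0,0],[-0.126,0,-0.12,0,0,0],[-0.156,0,-0.128,0,0,0],[-0.156,0,-0.128,0,0,0]]'
python3 - <<'E'
from k import *
T=tool();print(T[:3,3],tcp(1.75))
for th in np.r_[1.6:0:-.15,0]: print(round(th,2),end=' ');go(tcp(th),.1763+np.pi/2,T=T)
E
```

```text
t: 22.88
tcp_pos: [0.4734, -0.1841, 0.1114]
orientation: [3.141, 0.001, 1.748]
contact_force: [2.3, 2.8, 3.2]
finger_gap: 0.0193
finger_force: 21.8
[ 0.47337231 -0.18407204  0.11135843] [ 0.47275146 -0.18286457  0.11100713]
1.6 row [-0.0265, -0.0013, -0.002, 0.0009, 0.0015, 0.0008]
1.45 row [-0.0574, -0.0014, -0.0006, 0.0009, 0.0015, 0.0008]
1.3 row [-0.0878, -0.0014, 0.0055, 0.0009, 0.0015, 0.0008]
1.15 row [-0.1169, -0.0014, 0.016, 0.0009, 0.0015, 0.0008]
1.0 row [-0.1441, -0.0014, 0.0308, 0.0009, 0.0015, 0.0008]
0.85 row [-0.1688, -0.0015, 0.0495, 0.0009, 0.0015, 0.0008]
0.7 row [-0.1905, -0.0015, 0.0716, 0.0009, 0.0015, 0.0008]
0.55 row [-0.2086, -0.0015, 0.0968, 0.0009, 0.0015, 0.0008]
0.4 row [-0.2227, -0.0016, 0.1243, 0.0009, 0.0015, 0.0008]
0.25 row [-0.2326, -0.0016, 0.1537, 0.0009, 0.0015, 0.0008]
0.1 row [-0.2379, -0.0016, 0.1842, 0.0009, 0.0015, 0.0008]
0.0 row [-0.2389, -0.0016, 0.2048, 0.0009, 0.0015, 0.0008]
```

```bash
python3 -m creep '[[-0.027,0,-0.002,0,0,0],[-0.057,0,-0.001,0,0,0],[-0.088,0,0.0055,0,0,0],[-0.117,0,0.016,0,0,0],[-0.144,0,0.031,0,0,0],[-0.169,0,0.0495,0,0,0],[-0.19,0,0.0715,0,0,0],[-0.2085,0,0.097,0,0,0],[-0.2225,0,0.124,0,0,0],[-0.2225,0,0.124,0,0,0]]'
python3 - <<'E'
from k import *
T=tool();print(T[:3,3],tcp(.4))
for th in (.3,.2,.1,0): print(round(th,2),end=' ');go(tcp(th),.1763+np.pi/2,T=T)
E
```

```text
t: 24.12
tcp_pos: [0.4856, -0.2528, 0.0741]
orientation: [3.14, 0.006, 1.747]
contact_force: [3.6, -4.3, 4.6]
finger_gap: 0.0194
finger_force: 19.9
[ 0.48563865 -0.25275563  0.07408811] [ 0.4847054  -0.24996513  0.07414394]
0.3 row [0.0027, -0.0015, 0.0192, 0.0026, 0.0074, -0.0004]
0.2 row [-0.0023, -0.0015, 0.0392, 0.0026, 0.0074, -0.0004]
0.1 row [-0.0052, -0.0016, 0.0597, 0.0026, 0.0074, -0.0004]
0 row [-0.0061, -0.0016, 0.0803, 0.0026, 0.0074, -0.0004]
```

```bash
python3 -m creep '[[0.003,0,0.018,0,0,0],[0.001,0,0.034,0,0,0],[-0.002,0,0.05,0,0,0],[-0.004,0,0.062,0,0,0],[-0.005,0,0.07,0,0,0],[-0.005,0,0.07,0,0,0]]'
python3 -m creep '[[0,0,0.003,0,0,0],[0,0,0.006,0,0,0],[0,0,0.009,0,0,0],[0,0,0.009,0,0,0]]'
```

```text
t: 24.88
tcp_pos: [0.4862, -0.2559, 0.0539]
orientation: [3.139, 0.009, 1.746]
contact_force: [3.5, -8.1, 3.6]
finger_gap: 0.0194
finger_force: 24.2
t: 25.38
tcp_pos: [0.4862, -0.2559, 0.0513]
orientation: [3.139, 0.009, 1.746]
contact_force: [3.0, -9.6, 3.2]
finger_gap: 0.0192
finger_force: 24.6
```

```bash
python3 -m creep '[[-0.003,0,0.002,0,0,0],[-0.006,0,0.005,0,0,0],[-0.01,0,0.008,0,0,0],[-0.01,0,0.008,0,0,0]]'
```

```text
t: 25.88
tcp_pos: [0.4862, -0.256, 0.048]
orientation: [3.14, 0.005, 1.748]
contact_force: [3.1, -5.0, 3.6]
finger_gap: 0.0193
finger_force: 24.9
```

```bash
cat > kk.py <<'E'
from k import *
for n in('scene','side'):
    p,d=snapshot(n);L=(cloud(cam(n),d)-O)@RZ;h=cv2.cvtColor(p,cv2.COLOR_RGB2HSV)
    k=(h[...,0]<20)&(h[...,1]>170)&(h[...,2]>120)&(L[...,2]>.04)&(abs(L[...,0]+.058)<.014)&(abs(L[...,1])<.06)
    q=L[k];print(n,k.sum(),[(round(a,3),round(b,4)) for a,b in q[np.argsort(q[:,1])][::max(1,len(q)//12)][:,1:]])
    if len(q)>5: print(np.polyfit(q[:,1],q[:,2],1))
    cv2.imwrite(f'pics/{n}_k{len(q)}.png',cv2.resize(p[150:290,150:350] if n=='scene' else p[130:270,190:390],None,fx=4,fy=4)[:,:,::-1])
E
python3 kk.py; ls pics
```

```text
scene 110 [(np.float64(-0.037), np.float64(0.0791)), (np.float64(-0.029), np.float64(0.0779)), (np.float64(-0.024), np.float64(0.0768)), (np.float64(-0.019), np.float64(0.0768)), (np.float64(-0.013), np.float64(0.0752)), (np.float64(-0.008), np.float64(0.072)), (np.float64(-0.003), np.float64(0.0734)), (np.float64(0.002), np.float64(0.0742)), (np.float64(0.006), np.float64(0.0706)), (np.float64(0.011), np.float64(0.0731)), (np.float64(0.016), np.float64(0.0692)), (np.float64(0.022), np.float64(0.074)), (np.float64(0.028), np.float64(0.0696))]
[-0.11247173  0.07415764]
side 102 [(np.float64(-0.043), np.float64(0.0787)), (np.float64(-0.036), np.float64(0.0771)), (np.float64(-0.03), np.float64(0.0727)), (np.float64(-0.023), np.float64(0.0769)), (np.float64(-0.017), np.float64(0.075)), (np.float64(-0.008), np.float64(0.0796)), (np.float64(-0.005), np.float64(0.08)), (np.float64(0.001), np.float64(0.0752)), (np.float64(0.007), np.float64(0.0683)), (np.float64(0.01), np.float64(0.0748)), (np.float64(0.016), np.float64(0.0759)), (np.float64(0.025), np.float64(0.074)), (np.float64(0.03), np.float64(0.0747))]
[-0.09829628  0.07518226]
scene0.png
scene_k110.png
side0.png
side_k102.png
w1.png
w2.png
w3.png
w4.png
w5.png
w7.png
w8.png
```

```bash
python3 -m creep '[[0,0,0.004,0,0,0],[0,0,0.008,0,0,0],[0,0,0.012,0,0,0],[0,0,0.012,0,0,0]]'
python3 -m creep '[[0,0,0.003,0,0,0],[0,0,0.006,0,0,0],[0,0,0.009,0,0,0],[0,0,0.009,0,0,0]]'
```

```text
t: 26.48
tcp_pos: [0.4861, -0.2558, 0.0443]
orientation: [3.14, 0.004, 1.748]
contact_force: [3.4, -5.4, 2.4]
finger_gap: 0.0193
finger_force: 25.5
t: 26.98
tcp_pos: [0.4861, -0.2556, 0.0415]
orientation: [3.14, 0.004, 1.748]
contact_force: [3.3, -6.1, 4.0]
finger_gap: 0.0194
finger_force: 25.9
```

```bash
python3 -m creep '[[0,0,0.002,0,0,0],[0,0,0.004,0,0,0],[0,0,0.004,0,0,0]]'
python3 kk.py | grep '^\['; python3 -m creep '[[0,0,0.002,0,0,0],[0,0,0.004,0,0,0],[0,0,0.004,0,0,0]]'
```

```text
t: 27.35
tcp_pos: [0.4861, -0.2555, 0.0406]
orientation: [3.14, 0.004, 1.748]
contact_force: [3.0, -4.9, 4.3]
finger_gap: 0.019
finger_force: 26.2
[0.01402444 0.07117969]
[0.02191563 0.07229145]
t: 27.82
tcp_pos: [0.4862, -0.2555, 0.0402]
orientation: [3.14, 0.004, 1.748]
contact_force: [0.4, -3.5, 10.2]
finger_gap: 0.0192
finger_force: 26.6
```

Contact force rose to 10 N and the bar measures level, so it is at the stop. I'm releasing and backing off.

```bash
python3 -m creep '[[0,0,0,0,0,0],[0,0,0,0,0,0],[0,0,0,0,0,0],[0,0,0,0,0,0]]' 0.5
python3 -m creep '[[0,0,-0.03,0,0,0],[0,0,-0.08,0,0,0],[0,0,-0.15,0,0,0],[0,0,-0.25,0,0,0],[0,0,-0.35,0,0,0],[0,0,-0.45,0,0,0],[0,0,-0.5,0,0,0],[0,0,-0.5,0,0,0]]'
sed -i "s/abs(L\[...,1\])<.06)/abs(L[...,1])<.05)/" kk.py; python3 kk.py
python3 - <<'E'
from k import *
s=observe();p,d=snapshot('wrist');cv2.imwrite('pics/w9.png',p[:,:,::-1])
L=(cloud(cam('wrist',tool(s)),d)-O)@RZ
for n,lo in(('ant',-.04),('ant',.0),('ant',.04),('whip',.11)):
    q=L[(abs(L[...,0]-lo)<.004)&(abs(L[...,1])<.011)&(L[...,2]>.03)&(L[...,2]<.08)];print(n,lo,len(q),np.percentile(q[:,2],95) if len(q) else '')
h=cv2.cvtColor(p,cv2.COLOR_RGB2HSV);k=(h[...,0]<20)&(h[...,1]>170)&(h[...,2]>120)&(L[...,2]>.04)&(abs(L[...,0]+.058)<.014)&(abs(L[...,1])<.05)
q=L[k];print(k.sum(),q.min(0),q.max(0),np.polyfit(q[:,1],q[:,2],1))
E
```

```text
t: 28.32
tcp_pos: [0.4852, -0.2526, 0.0383]
orientation: [-3.141, -0.001, 1.749]
contact_force: [-0.2, 0.0, 0.2]
finger_gap: 0.0426
finger_force: 0.0
t: 29.32
tcp_pos: [0.4863, -0.2532, 0.1901]
orientation: [3.14, 0.002, 1.749]
contact_force: [-0.6, 0.1, -0.1]
finger_gap: 0.0424
finger_force: 0.0
scene 122 [(np.float64(-0.043), np.float64(0.0715)), (np.float64(-0.037), np.float64(0.0698)), (np.float64(-0.032), np.float64(0.0713)), (np.float64(-0.026), np.float64(0.0725)), (np.float64(-0.019), np.float64(0.0703)), (np.float64(-0.015), np.float64(0.068)), (np.float64(-0.009), np.float64(0.0707)), (np.float64(-0.004), np.float64(0.0681)), (np.float64(0.004), np.float64(0.0715)), (np.float64(0.009), np.float64(0.0727)), (np.float64(0.015), np.float64(0.0709)), (np.float64(0.022), np.float64(0.0752)), (np.float64(0.029), np.float64(0.0713))]
[-0.0004627   0.07139704]
side 95 [(np.float64(-0.046), np.float64(0.0697)), (np.float64(-0.038), np.float64(0.0712)), (np.float64(-0.032), np.float64(0.0709)), (np.float64(-0.025), np.float64(0.0726)), (np.float64(-0.019), np.float64(0.0739)), (np.float64(-0.014), np.float64(0.069)), (np.float64(-0.009), np.float64(0.0716)), (np.float64(-0.005), np.float64(0.0669)), (np.float64(0.003), np.float64(0.0743)), (np.float64(0.008), np.float64(0.0731)), (np.float64(0.017), np.float64(0.076)), (np.float64(0.022), np.float64(0.0758)), (np.float64(0.027), np.float64(0.0676)), (np.float64(0.03), np.float64(0.0699))]
[0.01072164 0.07246324]
ant -0.04 257 0.06108305320069535
ant 0.0 248 0.06101447259356437
ant 0.04 252 0.06099554596925924
whip 0.11 177 0.0498070825387244
323 [-0.06927434 -0.04369166  0.05073044] [-0.04498698  0.02869834  0.26607068] [-0.02284438  0.07029593]
```

View pics/w9.png

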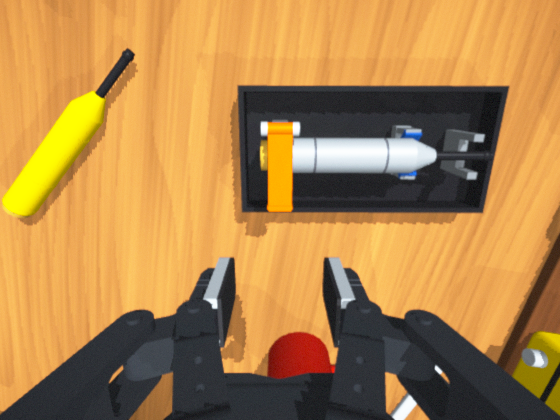

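The keeper (columns 268–293, rows 122–210) lies across the antenna base with its tab past the rest post, and the whip sits in the fork. I'll do one robust angle check before handing in.

Run:
```python
from k import *
Q=[]
for i in range(3):
    s=observe();p,d=snapshot('wrist');L=(cloud(cam('wrist',tool(s)),d)-O)@RZ
    h=cv2.cvtColor(p,cv2.COLOR_RGB2HSV);k=(h[...,0]<20)&(h[...,1]>170)&(h[...,2]>120)&(abs(L[...,2]-.07)<.01)&(abs(L[...,0]+.058)<.009)&(abs(L[...,1]+.01)<.033)
    Q.append(L[k])
q=np.vstack(Q);v=cv2.fitLine(q[:,1:].astype(np.float32),cv2.DIST_HUBER,0,.001,.001).ravel();print(len(q),v[1]/v[0],v[2:], np.median(q[q[:,1]<-.03][:,2]),np.median(q[q[:,1]>.01][:,2]))
T=tool();go(tcp(0,.058,-.003-.01),.1763+np.pi/2,T=T)
```

```text
390 0.01371471 [0.00575445 0.07030826] 0.06977177152110631 0.07060769568285058
row [0.0053, 0.0011, 0.3583, -0.0021, -0.0018, 0.0025]
```

The bar's top is at 70 mm and level, so the keeper is fully closed and the antenna is seated at the right height.

```bash
python3 -c "
from plant import ticket
print(ticket.finish_job())"
```

```text
the job is handed in; nothing more can be done
None
```

The antenna lies in both saddles with its whip in the fork and the orange keeper closed over it; I handed the job in at about 30 s with the robot clear, though the pad force on the antenna read 20.5–22.1 N, slightly over the 20 N limit, with the gripper at its 20 N minimum.

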